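Lock a padlock body into the rekeying jig

TASK

Take the larger of the two brass padlock bodies that stand upright without a shackle and set it, still upright, down on the floor of the jig's pocket. Then swing the jig's locking lever over it until it is fully shut, and let go.

Things in the scene. Friction and masses are not known exactly. Their poses are not given: they have to be found in the camera images.
- lock_center (a point): Centre (half-way up) of the larger padlock body, a plain brass block, 46 mm long (its x), 28 thick (its y), 54 tall (z, up), 0.35 kg, standing on the bench, two dark round shackle holes in its top. Not to be used: a smaller body (30 x 18 x 34 mm) and a padlock lying flat with its shackle.
- pocket (a point): Centre of the pocket floor, the top of the jig's 6 mm steel base plate. Pocket inside: 60 mm along x, 42 along y; four aluminium walls 6 thick, 16 high; z up. The body goes in lengthwise along x, either way round, 7 mm play all round: keep fingers above the walls or let it fall the last few mm. Lever pivot: round post, radius 13, at x=+62, y=0, top 75 mm above this floor.
- lever (a joint): Locking lever, a level steel arm 18 mm wide, 10 thick, underside 58 mm above the pocket floor (4 over a seated body). 0 = shut at its stop, arm along the pocket's -x over its middle; positive = open, swung towards the pocket's -y (counter-clockwise from above), to 2.0 rad. Starts at 1.45 to 1.95; light friction (about 1.5 N at the grip), stays where left.
- lever_grip (a point): Point on the axis of the lever's upright black grip, a cylinder of 22 mm diameter at the arm's free end, 115 mm from the pivot's axis. The point is 97 mm above the bench, 16 below the grip's top, 23 above the arm. Pinch it from above or push it from the side. Its x axis points to the pivot.
Mind the look-alikes: they are no part of the job. Leave any purple look-alike of the part that bears pocket alone.

How it is judged:
By the outcome, as a careful person would: the job done as asked, in the order asked, and still so for the second after the job is handed in, with the robot touching nothing.
It also fails if it takes over 53 s, if anything falls off the work surface, if the arm or the gripper's body presses on something with over 40 N, if the wrist force passes 120 N, or if a joint passes its speed limit or range.

ROBOT

A 7-joint arm with a two-finger parallel gripper is mounted at the origin on the work surface. World frame = base frame: x ahead of the robot, y to its left, z up, the work surface at z = 0. Lengths are in m, angles in rad, forces in N, time in s.
With the tool pointing down it reaches from about 0.4 to 0.875 m from the base axis. Payload 6.5 kg.
Tool frame: the origin (TCP) lies at the very end of the fingers, on their centre line; the grasp point (between the pads) lies 19 mm behind it; z points along the fingers, y is the direction in which the jaws open and shut (so a half turn about z gives the same grasp; the last joint's range is limited). The gripper opens to 85 mm and grips with 20 to 120 N. Pads are 22 mm wide; open, the fingers measure 114 mm over their backs; the gripper's body (76 mm by 85 mm) begins 54 mm behind the grasp point. The pads swing forward as they close: fully open they stand 13 mm farther back than shut.
Start: joints at [1.051, 0.536, -0.004, 1.538, 0.003, 1.067, -0.071], TCP at [0.285, -0.584, 0.231] pointing down, gripper open.
Joint ranges: [-2.7, 2.7], [-0.37, 2.16], [-1.27, 1.26], [0.24, 2.4], [-1.31, 4.45], [0.19, 1.91], [-2.76, 2.76]. Speed limits (rad/s): [2.39, 2.39, 3.14, 3.14, 3.14, 3.14, 3.14].

INTERFACE

Orientations are given as a unit quaternion [x, y, z, w].
In Python, from bench import robot gives the robot as it stands. The module is installed in compiled form; this text tells all that it offers.
- The arm moves only by the tool play_rows, never from a script. Its argument "series" is text: rows parted by semicolons, each of 7 numbers parted by spaces: the shift along the world's x, y, z in mm, then the turn, a rotation vector about the world's x, y, z in rad, then the opening, from -1 (shut) to 1 (fully open), so that 0 is half open. In form: tx ty tz wx wy wz grip; .... A call has exactly 5 rows; each row is the pose to reach, as a shift and turn from the pose measured when the call began; what a row does not reach only later rows make up. A row lasts 1/12 s, in which the tool goes at most 41.7 mm and 7.16 degrees, less where a joint would pass 70% of its speed; a pose out of reach is approached as far as the arm can. A call with a gripper value outside its range is refused whole. The fingers move at their own pace and stop on an object; "force" is the grip in N (left out, the last holds). Time passes only in rows, so rows that repeat a pose let the fingers close, or fill a call up. It gives the time, the measured TCP pose, the force and the opening at its end, in the units of the state.
- robot.state(): the state, without advancing time (a new reading comes with each control period).
- robot.get_image(name): name is "scene" or "top"; returns a dict with "img" (480x640x3 uint8, red, green, blue), "fx", "fy", "cx", "cy" (pixels), "extrinsics" (4x4, takes a point from camera to world coordinates). Camera axes: x right, y down, z forward; pixel columns grow to the right and rows downward; lengths in m; the calibration is good to about 2 mm. A picture is of the moment at which its call begins. There is no depth.
- robot.close_job(): hands the job in, once; it reports no verdict.
The state is a dict: "time_s": time; "joint_pos": joint angles; "dq": joint speeds; "effort": joint torques, N m; "tcp_pos": TCP position; "orientation": TCP orientation; "force": force on the tool from outside, world axes, zero at the start; "wrist_torque": the same for the moment, N m; "gripper_width": opening from 0.0 (shut) to 1.0 (fully open).
Only numpy, scipy, OpenCV 4.12 (cv2) and the standard library are available. Lean on these libraries where they do the work, as an engineer would, in place of code of your own. Each camera call takes 0.05 s, during which the arm holds its last target. There are 200 camera calls.

## Working session

There is one attempt and no reset: what is moved stays moved. The work goes in short steps, Python scripts to look and compute and a tool call to move; the robot and the scene stay as the last step left them, time stands still between calls to the robot, and variables do not carry over. Pictures are saved under pics/ and viewed, about 8 in all and at most 12, crops included, and the job is handed in when it is done.

Besides the shell and the picture viewer there is one more tool, called after "Emit:" as name(argument=value, ...) on one line, values as JSON. play_rows: Moves the arm, as the interface text tells. Its arguments: {"type":"object","properties":{"series":{"type":"string"},"force":{"type":"number"}},"required":["series"]}

```bash
mkdir -p pics; cat > h.py <<'E'
from bench import robot
import numpy as np, cv2
def grab(n,f=None):
    d=robot.get_image(n)
    if f: cv2.imwrite('pics/'+f,d['img'][:,:,::-1])
    return d
def cast(d,uv,z):
    E=np.array(d['extrinsics']); r=E[:3,:3]@np.array([(uv[0]-d['cx'])/d['fx'],(uv[1]-d['cy'])/d['fy'],1])
    return E[:3,3]+r*(z-E[2,3])/r[2]
def proj(d,p):
    E=np.array(d['extrinsics']); c=E[:3,:3].T@(np.array(p)-E[:3,3])
    return np.array([d['fx']*c[0]/c[2]+d['cx'],d['fy']*c[1]/c[2]+d['cy']])
E
python3 - <<'E'
from h import *
for n in('top','scene'):
    d=grab(n,n+'0.png'); print(n,np.round(d['extrinsics'],3).tolist(),d['fx'])
s=robot.state(); print({k:np.round(v,3).tolist() for k,v in s.items()})
E
```

```text
top [[-0.062, -0.975, 0.216, 0.241], [-0.998, 0.061, -0.013, 0.07], [-0.001, -0.216, -0.976, 0.972], [0.0, 0.0, 0.0, 1.0]] 612.7139698968074
scene [[-0.176, 0.63, -0.756, 1.034], [0.984, 0.11, -0.138, 0.186], [-0.003, -0.769, -0.64, 0.588], [0.0, 0.0, 0.0, 1.0]] 438.15522226888527
{'time_s': 0.1, 'joint_pos': [1.051, 0.537, -0.004, 1.539, 0.003, 1.067, -0.071], 'dq': [0.002, -0.002, 0.001, -0.002, 0.002, 0.001, -0.001], 'effort': [0.004, -58.456, 1.052, -25.978, 0.013, 0.005, 0.0], 'tcp_pos': [0.285, -0.584, 0.23], 'orientation': [0.974, 0.225, -0.0, -0.001], 'force': [0.238, -0.34, -0.231], 'wrist_torque': [0.038, -0.014, 0.004], 'gripper_width': 0.996}
```

View pics/top0.png

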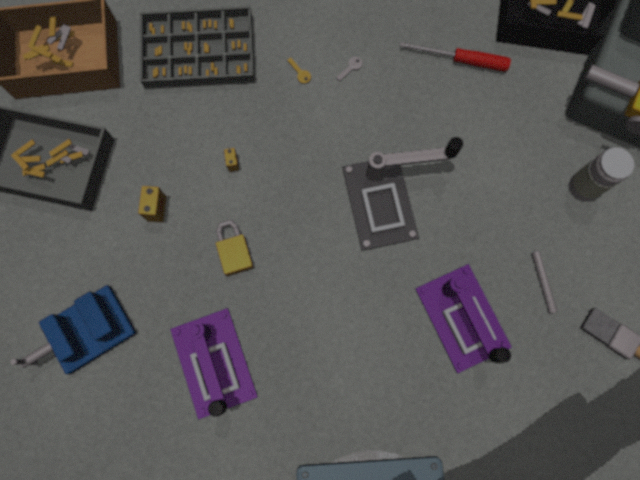

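View pics/scene0.png

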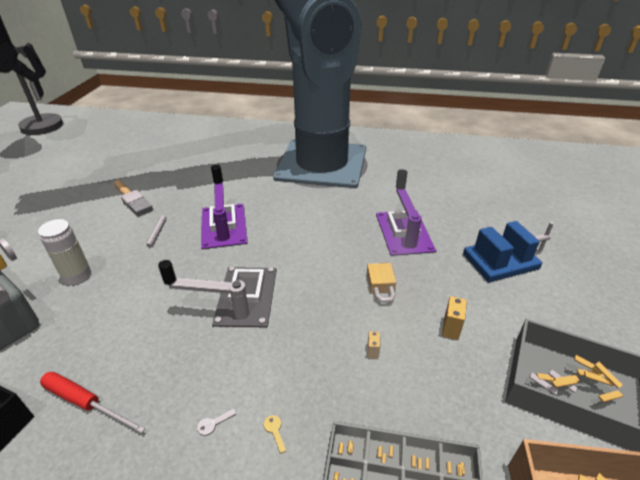

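Top view: the large upright body is at (150,203), the small one at (231,160), and the padlock with its shackle lies flat at (234,252). The large upright body with two holes and no shackle fits the description. The grey jig is at (383,205) and its grip at (454,147). The purple jigs at (215,362) and (465,317) are decoys.

```bash
python3 - <<'E'
from h import *
d=grab('top'); im=np.ascontiguousarray(d['img']); bgr=im[:,:,::-1].copy()
hsv=cv2.cvtColor(bgr,cv2.COLOR_BGR2HSV)
a=cv2.resize(bgr[170:235,120:185],(400,400),interpolation=cv2.INTER_CUBIC)
b=cv2.resize(bgr[130:260,335:465],(400,400),interpolation=cv2.INTER_CUBIC)
cv2.imwrite('pics/crop1.png',np.hstack([a,b]))
x0,y0=120,170; s=hsv[y0:235,x0:185]; m=((s[...,1]>110)&(s[...,2]>60)).astype(np.uint8)
c=max(cv2.findContours(m,0,2)[0],key=cv2.contourArea); print('yellow bbox',cv2.boundingRect(c),cv2.minAreaRect(c))
vals=s[...,2][m>0]; print('V pct',np.percentile(vals,[5,25,50,75,95]))
# pocket rim
g=cv2.cvtColor(bgr,cv2.COLOR_BGR2GRAY); p=(g[175:240,355:412]>125).astype(np.uint8)
c=max(cv2.findContours(p,0,2)[0],key=cv2.contourArea)+np.array([355,175]); r=cv2.minAreaRect(c); print('rim',r)
P=np.array([cast(d,q,0.022) for q in cv2.boxPoints(r)]); print(P.round(4).tolist(),P.mean(0).round(4),np.linalg.norm(np.diff(P,axis=0),axis=1))
# pivot top z=.081, grip top z .113
for n,q,z in(('pivot',(377,160),.081),('grip',(456,145),.113)): print(n,cast(d,q,z).round(4))
E
```

```text
yellow bbox (19, 16, 21, 30) ((28.784616470336914, 30.72307586669922), (18.10906982421875, 29.27219581604004), 7.125016689300537)
V pct [ 73.9 117.  131.  134.  137. ]
rim ((382.88525390625, 206.76229858398438), (42.31501388549805, 31.95098876953125), 76.75948333740234)
[[0.524, -0.0224, 0.022], [0.5332, -0.0737, 0.022], [0.4638, -0.083, 0.022], [0.455, -0.0325, 0.022]] [ 0.494  -0.0529  0.022 ] [0.05204442 0.06997832 0.05126029]
pivot [ 0.5525 -0.0426  0.081 ]
grip [ 0.5574 -0.1576  0.113 ]
```

View pics/crop1.png

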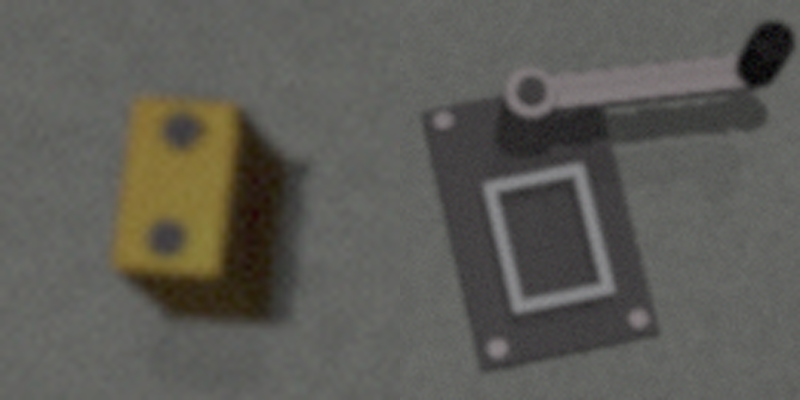

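The crop confirms two things: a brass block with two dark holes and no shackle, and the grey jig with its lever open to about 1.47 rad. Next I'll refine the body pose and compute the first moves.

```bash
python3 - <<'E'
from h import *
d=grab('top'); bgr=d['img'][:,:,::-1].copy(); hsv=cv2.cvtColor(bgr,cv2.COLOR_BGR2HSV)
s=hsv[170:235,120:185]; m=((s[...,1]>110)&(s[...,2]>100)).astype(np.uint8)
m=cv2.morphologyEx(m,cv2.MORPH_CLOSE,np.ones((5,5),np.uint8))
c=max(cv2.findContours(m,0,2)[0],key=cv2.contourArea)+np.array([120,170])
for name,B in(('mask',cv2.boxPoints(cv2.minAreaRect(c))),('eye',np.array([(141.9,185.9),(159,186.7),(156.1,214.7),(138.7,213.6)])-.4)):
    P=np.array([cast(d,q,.054) for q in B]); e=np.diff(P,axis=0)
    print(name,B.round(1).tolist(),P.mean(0).round(4),np.linalg.norm(e,axis=1).round(4),np.arctan2(e[:,1],e[:,0]).round(3))
H=[cast(d,q,.054) for q in((120+182*.1625-.4,170+130*.1625-.4),(120+166*.1625-.4,170+238*.1625-.4))]
print('holes mid',np.mean(H,axis=0).round(4),'yaw',np.arctan2(*(H[0]-H[1])[1::-1]))
# scene view check
d2=grab('scene',None); b2=d2['img'][:,:,::-1]; 
o=[]
for P in((.494,-.0529,.022),(.5554,-.0439,.081),(.5574,-.1576,.113)): o.append(proj(d2,P).round(1).tolist())
print(o)
h2=cv2.cvtColor(b2.copy(),cv2.COLOR_BGR2HSV)
M=cast(d,(148.9,200.2),.054); print('body top in scene',proj(d2,M))
u,v=proj(d2,M).astype(int); cr=cv2.resize(b2[v-30:v+50,u-40:u+40],(400,400),interpolation=cv2.INTER_CUBIC)
cj=b2[245:325,205:285].copy(); cj=cv2.resize(cj,(400,400),interpolation=cv2.INTER_CUBIC)
p=proj(d2,M)-[u-40,v-30]; cv2.circle(cr,tuple(int(t) for t in p*5),3,(0,0,255),-1)
for q in o[:2]: cv2.circle(cj,(int((q[0]-205)*5),int((q[1]-245)*5)),3,(0,0,255),-1)
cv2.imwrite('pics/crop2.png',np.hstack([cr,cj]))
E
```

```text
mask [[138.10000610351562, 212.89999389648438], [141.8000030517578, 185.0], [158.39999389648438, 187.1999969482422], [154.6999969482422, 215.10000610351562]] [0.5187 0.3144 0.054 ] [0.0452 0.0265 0.0451] [-0.128 -1.77   3.008]
eye [[141.5, 185.5], [158.6, 186.3], [155.7, 214.3], [138.3, 213.2]] [0.5191 0.314  0.054 ] [0.0268 0.0452 0.0271] [-1.682  3.036  1.444]
holes mid [0.5196 0.315  0.054 ] yaw -0.145112125071167
[[245.2, 282.2], [235.0, 283.2], [165.0, 261.4]]
body top in scene [454.50542112 306.00367856]
```

View pics/crop2.png

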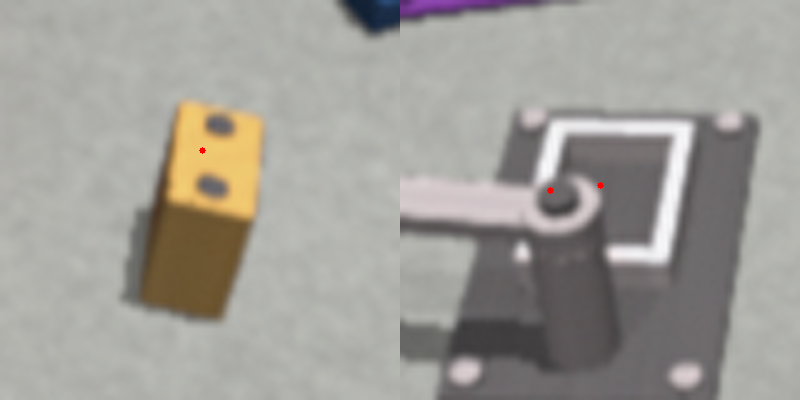

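Body top centre is about (0.519, 0.315) with yaw about -0.13. Pocket centre is about (0.494, -0.052) with yaw about 0.145. The scene view disagrees with the top view by about 4 mm in y for both objects, and I'll settle that against the TCP after the grasp.

Emit:
play_rows(series="9 36 0 0 0 -0.023 1; 18 72 0 0 0 -0.046 1; 27 108 0 0 0 -0.07 1; 36 144 0 0 0 -0.093 1; 46 180 0 0 0 -0.116 1", force=60)

```text
time_s: 0.67
tcp_pos: [0.3307, -0.4022, 0.2308]
orientation: [0.986, 0.167, -0.0, -0.0]
force: [1.5, -0.1, -0.0]
gripper_width: 1.001
```

Emit:
play_rows(series="9 36 0 0 0 -0.023 1; 18 72 0 0 0 -0.046 1; 27 108 0 0 0 -0.07 1; 36 144 0 0 0 -0.093 1; 46 180 0 0 0 -0.116 1")

```text
time_s: 1.08
tcp_pos: [0.3766, -0.2206, 0.231]
orientation: [0.994, 0.109, -0.0, -0.0]
force: [0.9, 0.2, 0.6]
gripper_width: 1.001
```

Emit:
play_rows(series="9 36 0 0 0 -0.023 1; 18 72 0 0 0 -0.046 1; 27 108 0 0 0 -0.07 1; 36 144 0 0 0 -0.093 1; 46 180 0 0 0 -0.116 1")

```text
time_s: 1.5
tcp_pos: [0.4226, -0.0389, 0.2312]
orientation: [0.999, 0.051, 0.0, -0.0]
force: [0.1, 0.1, 0.1]
gripper_width: 0.999
```

Emit:
play_rows(series="9 36 0 0 0 -0.023 1; 18 72 0 0 0 -0.046 1; 27 108 0 0 0 -0.07 1; 36 144 0 0 0 -0.093 1; 46 180 0 0 0 -0.116 1")

```text
time_s: 1.92
tcp_pos: [0.4686, 0.1429, 0.2313]
orientation: [1.0, -0.008, 0.0, 0.0]
force: [1.6, 0.5, -0.1]
gripper_width: 1.001
```

Emit:
play_rows(series="10 35 -20 0 0 -0.022 1; 20 70 -40 0 0 -0.044 1; 30 105 -60 0 0 -0.066 1; 40 140 -80 0 0 -0.09 1; 50 173 -100 0 0 -0.11 1")

```text
time_s: 2.33
tcp_pos: [0.5188, 0.3178, 0.1302]
orientation: [0.998, -0.063, 0.0, 0.0]
force: [0.6, -1.6, 0.3]
gripper_width: 1.0
```

```bash
python3 - <<'E'
from h import *
a=grab('scene'); t=grab('top')
s=robot.state(); P=s['tcp_pos']; print(np.round(P,4),np.round(s['orientation'],3))
o=[]
for d in(a,t):
    q=proj(d,P); b=d['img'][:,:,::-1]
    u,v=int(q[0]),int(q[1]); u=min(max(u,50),590)
    c=b[v-50:v+50,u-50:u+50]; c=cv2.resize(c,(400,400),interpolation=cv2.INTER_CUBIC)
    cv2.circle(c,(int((q[0]-u+50)*4+2),int((q[1]-v+50)*4+2)),3,(0,0,255),-1); o.append(c)
cv2.imwrite('pics/app.png',np.hstack(o))
E
```

```text
[0.5159 0.3218 0.1275] [ 0.998 -0.06  -0.002 -0.001]
```

View pics/app.png

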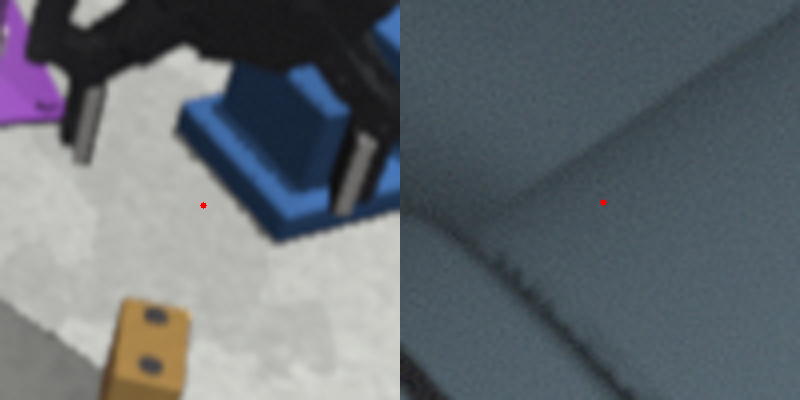

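The scene camera shows the fingertip midpoint about 2.5 px to the right of the projected TCP. That is the same bias it showed for both objects, so the top-camera estimates stand. Now descending.

Emit:
play_rows(series="1 -3 -10 0 0 0 1; 2 -6 -20 0 0 0 1; 3 -7 -32 0 0 0 1; 3 -7 -44 0 0 0 1; 3 -7 -48 0 0 0 1")

```text
time_s: 2.85
tcp_pos: [0.5184, 0.3125, 0.0774]
orientation: [0.998, -0.061, -0.003, 0.0]
force: [-1.2, 0.2, 0.2]
gripper_width: 0.998
```

```bash
python3 - <<'E'
from h import *
s=robot.state(); print(np.round(s['tcp_pos'],4),np.round(s['orientation'],4),np.round(s['joint_pos'],2))
E
```

```text
[0.5184 0.3125 0.0774] [ 9.981e-01 -6.080e-02 -3.200e-03  5.000e-04] [-0.39  0.68 -0.31  1.74  0.28  0.77 -2.53]
```

Emit:
play_rows(series="0 1 -15 0 -0.003 0 1; 0 2 -30 0 -0.006 0 1; 0 2 -45 0 -0.006 0 1; 0 2 -53 0 -0.006 0 1; 0 2 -53 0 -0.006 0 1")

```text
time_s: 3.27
tcp_pos: [0.5174, 0.3133, 0.0228]
orientation: [0.998, -0.061, -0.001, 0.001]
force: [-0.6, -0.1, -0.2]
gripper_width: 0.998
```

Emit:
play_rows(series="0 0 0 0 0 0 0.2; 0 0 0 0 0 0 -0.1; 0 0 0 0 0 0 -0.6; 0 0 0 0 0 0 -1; 0 0 0 0 0 0 -1", force=60)

```text
time_s: 3.68
tcp_pos: [0.5179, 0.3139, 0.0237]
orientation: [0.998, -0.061, -0.001, 0.001]
force: [0.1, -1.0, 2.1]
gripper_width: 0.316
```

Emit:
play_rows(series="0 0 0 0 0 0 -1; 0 0 0 0 0 0 -1; 0 0 0 0 0 0 -1; 0 0 0 0 0 0 -1; 0 0 0 0 0 0 -1")

```text
time_s: 4.1
tcp_pos: [0.5179, 0.3138, 0.0237]
orientation: [0.998, -0.061, -0.001, 0.001]
force: [-0.5, 0.0, -0.6]
gripper_width: 0.318
```

Emit:
play_rows(series="0 0 12 0 0 0 -1; 0 0 30 0 0 0 -1; 0 -5 50 0 0 0 -1; 0 -15 70 0 0 0 -1; 0 -30 86 0 0 0.02 -1")

```text
time_s: 4.52
tcp_pos: [0.5177, 0.2855, 0.1119]
orientation: [0.999, -0.05, -0.0, -0.0]
force: [0.7, 0.3, -2.9]
gripper_width: 0.318
```

Emit:
play_rows(series="-2 -33 0 0 0 0.025 -1; -4 -66 0 0 0 0.05 -1; -6 -99 0 0 0 0.075 -1; -8 -132 0 0 0 0.1 -1; -10 -165 0 0 0 0.12 -1")

```text
time_s: 4.93
tcp_pos: [0.5074, 0.1188, 0.1126]
orientation: [1.0, 0.011, 0.0, -0.0]
force: [2.0, -0.1, -2.4]
gripper_width: 0.316
```

Emit:
play_rows(series="-3 -33 0 0 0 0.025 -1; -6 -66 0 0 0 0.05 -1; -9 -99 0 0 0 0.075 -1; -12 -132 0 0 0 0.1 -1; -15 -158 0 0 0 0.122 -1")

```text
time_s: 5.35
tcp_pos: [0.4919, -0.0423, 0.1132]
orientation: [0.997, 0.071, 0.0, 0.0]
force: [0.8, -0.1, -3.4]
gripper_width: 0.319
```

Emit:
play_rows(series="0 0 0 0 0 0 -1; 0 0 0 0 0 0 -1; 0 0 0 0 0 0 -1; 0 0 0 0 0 0 -1; 0 0 0 0 0 0 -1")

```text
time_s: 5.77
tcp_pos: [0.4921, -0.0407, 0.1134]
orientation: [0.997, 0.073, 0.0, 0.0]
force: [-0.1, 0.4, -2.8]
gripper_width: 0.321
```

```bash
python3 - <<'E'
from h import *
s=robot.state(); print(np.round(s['tcp_pos'],4),np.round(s['orientation'],4),np.round(s['joint_pos'],2))
d=grab('scene'); b=d['img'][200:330,150:300,::-1]; cv2.imwrite('pics/above.png',cv2.resize(b,None,fx=4,fy=4,interpolation=cv2.INTER_CUBIC))
E
```

```text
[ 0.4921 -0.0407  0.1134] [9.974e-01 7.260e-02 2.000e-04 2.000e-04] [ 0.3   0.48 -0.38  2.02  0.28  0.69 -1.68]
```

View pics/above.png

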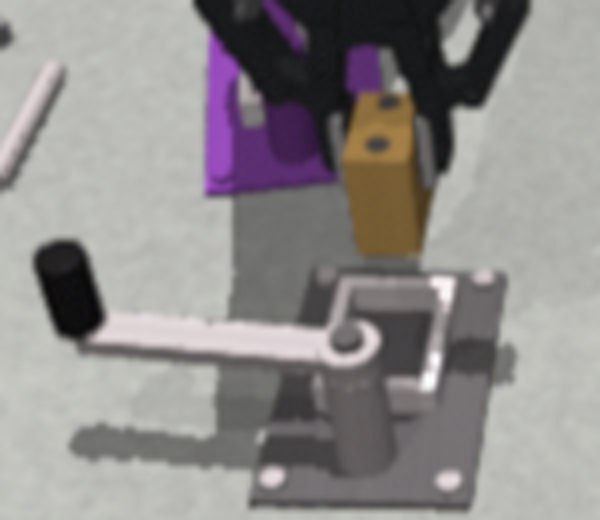

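The body is held upright just outside the pocket, with the lever swung clear on the -y side. I'll centre it and lower to just above the walls, then check.

Emit:
play_rows(series="0 -6 -8 0 0 0 -1; 0 -12 -20 0 0 0 -1; 0 -12 -32 0 0 0 -1; 0 -12 -44 0 0 0 -1; 0 -12 -52 0 0 0 -1")

```text
time_s: 6.23
tcp_pos: [0.491, -0.0532, 0.0592]
orientation: [0.997, 0.072, -0.001, 0.0]
force: [0.2, -0.5, -3.0]
gripper_width: 0.317
```

Emit:
play_rows(series="0 0 0 0 0 0 -1; 0 0 0 0 0 0 -1; 0 0 0 0 0 0 -1; 0 0 0 0 0 0 -1; 0 0 0 0 0 0 -1")

```text
time_s: 6.65
tcp_pos: [0.4915, -0.0531, 0.0597]
orientation: [0.997, 0.072, -0.0, 0.0]
force: [-0.2, 0.3, -2.7]
gripper_width: 0.324
```

```bash
python3 - <<'E'
from h import *
s=robot.state(); P=s['tcp_pos'];print(np.round(P,4),np.round(s['orientation'],4))
d=grab('scene'); b=d['img'][:,:,::-1].copy()
x0,y0=195,225; c=cv2.resize(b[y0:y0+100,x0:x0+100],(600,600),interpolation=cv2.INTER_CUBIC)
# predicted: body bottom corners (yellow->red) at present and rim inner corners (green), with measured scene bias +2px right
def pt(p,col):
    q=(proj(d,p)+[2.1,0.6]-[x0,y0]+.5)*6; cv2.circle(c,tuple(int(t) for t in q),3,col,-1)
th=.1456; R=np.array([[np.cos(th),-np.sin(th)],[np.sin(th),np.cos(th)]])
for a in(-1,1):
  for e in(-1,1):
    pt([*(P[:2]+[.001,0]+R@[a*.023,e*.014]),P[2]-.0237],(0,0,255))
    pt([*(np.array([.494,-.0529])+R@[a*.030,e*.021]),.022],(0,255,0))
cv2.imwrite('pics/near.png',c)
E
```

```text
[ 0.4915 -0.0531  0.0597] [ 9.974e-01  7.250e-02 -5.000e-04  2.000e-04]
```

View pics/near.png

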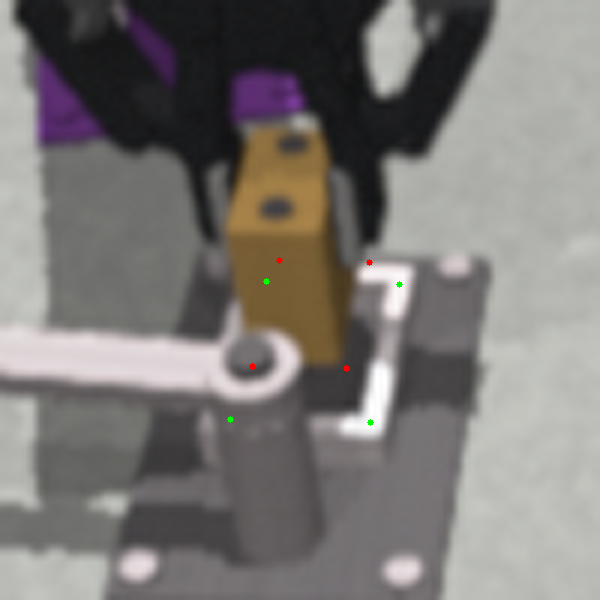

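The predicted and seen rim and body corners agree to about 1 mm, so the body is centred. Lowering now.

Emit:
play_rows(series="1 0 -7 0 0 0 -1; 1 0 -14 0 0 0 -1; 1 0 -20 0 0 0 -1; 1 0 -25 0 0 0 -1; 1 0 -28 0 0 0 -1")

```text
time_s: 7.12
tcp_pos: [0.4918, -0.0531, 0.0307]
orientation: [0.997, 0.073, -0.001, 0.0]
force: [-0.7, 0.0, -2.7]
gripper_width: 0.319
```

Emit:
play_rows(series="0 0 0 0 0 0 -1; 0 0 0 0 0 0 -1; 0 0 0 0 0 0 -1; 0 0 0 0 0 0 -1; 0 0 0 0 0 0 -1")

```text
time_s: 7.53
tcp_pos: [0.4921, -0.0531, 0.0309]
orientation: [0.997, 0.072, -0.001, 0.0]
force: [0.6, -0.2, -3.2]
gripper_width: 0.319
```

Emit:
play_rows(series="0 0 -0.8 0 0 0 -1; 0 0 -1.5 0 0 0 -1; 0 0 -1.5 0 0 0 -1; 0 0 -1.5 0 0 0 -1; 0 0 -1.5 0 0 0 -1")

```text
time_s: 7.95
tcp_pos: [0.4923, -0.0531, 0.0297]
orientation: [0.997, 0.072, -0.001, 0.0]
force: [0.3, 0.3, 1.9]
gripper_width: 0.313
```

Emit:
play_rows(series="0 0 0 0 0 0 -0.3; 0 0 0 0 0 0 -0.2; 0 0 0 0 0 0 0; 0 0 0 0 0 0 0.2; 0 0 0 0 0 0 0.4")

```text
time_s: 8.37
tcp_pos: [0.4923, -0.0531, 0.0296]
orientation: [0.997, 0.072, -0.001, 0.0]
force: [0.1, -0.2, -0.7]
gripper_width: 0.692
```

Emit:
play_rows(series="0 0 0 0 0 0 0.5; 0 0 10 0 0 0 0.5; 0 0 30 0 0 0 0.5; 0 0 55 0 0 0 0.5; 0 0 80 0 0 0 0.5")

```text
time_s: 8.78
tcp_pos: [0.4919, -0.053, 0.1109]
orientation: [0.997, 0.073, -0.001, 0.0]
force: [0.9, -0.6, 0.2]
gripper_width: 0.749
```

Emit:
play_rows(series="0 0 20 0 0 0 0.5; 0 0 40 0 0 0 0.5; 0 0 50 0 0 0 0.5; 10 -30 50 0 0 0 0.5; 20 -60 50 0 0 0 0.5")

```text
time_s: 9.2
tcp_pos: [0.5125, -0.1121, 0.1622]
orientation: [0.997, 0.075, -0.0, 0.0]
force: [0.5, -0.0, -0.7]
gripper_width: 0.748
```

```bash
python3 - <<'E'
from h import *
s=robot.state(); P=s['tcp_pos'];print(np.round(P,4),np.round(s['orientation'],4),np.round(s['joint_pos'],2))
d=grab('scene'); b=d['img'][:,:,::-1].copy()
cv2.imwrite('pics/placed.png',cv2.resize(b[200:330,140:300],None,fx=4.5,fy=4.5,interpolation=cv2.INTER_CUBIC))
t=grab('top'); P0=np.array([.494,-.0529]);
E
```

```text
[ 0.5125 -0.1121  0.1622] [ 9.972e-01  7.480e-02 -2.000e-04  1.000e-04] [ 0.44  0.45 -0.4   1.91  0.23  0.83 -1.49]
```

View pics/placed.png

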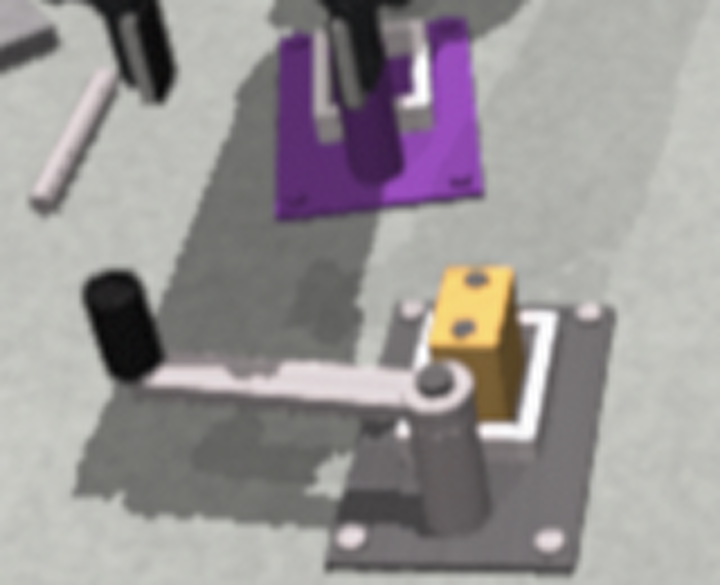

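The body is seated in the pocket, upright and clear of the walls. The grip top is at scene px (166,264). Both cameras agree on about (0.562, -0.158). I'll pinch it keeping the present jaw direction, which is radial now and tangential when shut.

Emit:
play_rows(series="25 -23 0 0 0 0 0.5; 49.5 -46 0 0 0 0 0.5; 49.5 -46 0 0 0 0 0.5; 49.5 -46 -15 0 0 0 0.5; 49.5 -46 -30 0 0 0 0.5")

```text
time_s: 9.72
tcp_pos: [0.5628, -0.1648, 0.1311]
orientation: [0.998, 0.069, -0.0, 0.002]
force: [0.2, -0.3, 0.1]
gripper_width: 0.75
```

```bash
python3 - <<'E'
from h import *
s=robot.state(); P=s['tcp_pos'];print(np.round(P,4),np.round(s['orientation'],4))
d=grab('scene'); b=d['img'][:,:,::-1].copy()
cv2.imwrite('pics/grip.png',cv2.resize(b[190:310,110:270],None,fx=4.5,fy=4.5,interpolation=cv2.INTER_CUBIC))
E
```

```text
[ 0.5628 -0.1648  0.1311] [ 0.9976  0.0688 -0.      0.0016]
```

View pics/grip.png

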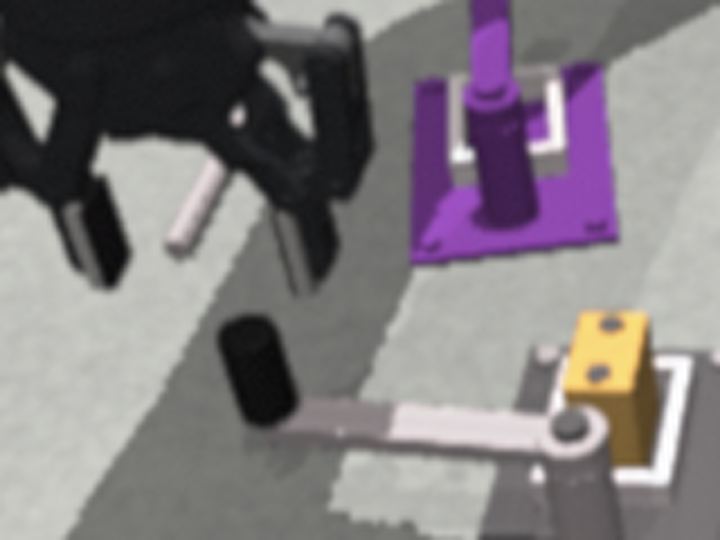

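```bash
python3 - <<'E'
from h import *
s=robot.state(); P=np.array(s['tcp_pos']);print(np.round(P,4))
d=grab('scene')
print('tip mid seen (154.9,252.9) tcp',proj(d,[.5628,-.1648,.131]),'+5mm',proj(d,[.5628,-.1648,.136]))
for p in((.562,-.158,.113),(.562,-.150,.113),(.562,-.158,.074)): print(p,proj(d,p))
print('grip seen (165.6,263.3); cast bias-corr', cast(d,(165.6-2,263.3-.7),.113))
t=grab('top'); print(cast(t,(456.3,141.8),.113),proj(t,[.562,-.158,.113]))
E
```

```text
[ 0.5602 -0.164   0.1277]
tip mid seen (154.9,252.9) tcp [156.6347303 254.7242658] +5mm [155.86908102 252.34075129]
(0.562, -0.158, 0.113) [163.48922163 263.28747299]
(0.562, -0.15, 0.113) [168.12698004 263.86316717]
(0.562, -0.158, 0.074) [168.90731075 280.58932459]
grip seen (165.6,263.3); cast bias-corr [ 0.56041753 -0.1585649   0.113     ]
[ 0.56234994 -0.15860078  0.113     ] [455.92389303 142.04523957]
```

Emit:
play_rows(series="1 5 -8 0 0 0 0.5; 1 7 -20 0 0 0 0.5; 1 7.5 -32 0 0 0 0.5; 1 7.5 -42 0 0 0 0.5; 1 7.5 -45 0 0 0 0.5", force=30)

```text
time_s: 10.28
tcp_pos: [0.5605, -0.1562, 0.0829]
orientation: [0.998, 0.07, -0.004, 0.001]
force: [-0.2, -0.1, -0.8]
gripper_width: 0.748
```

Emit:
play_rows(series="0 0 0 0 0 0 0.2; 0 0 0 0 0 0 -0.1; 0 0 0 0 0 0 -0.3; 0 0 0 0 0 0 -0.6; 0 0 0 0 0 0 -1", force=30)

```text
time_s: 10.7
tcp_pos: [0.5612, -0.1591, 0.0837]
orientation: [0.998, 0.069, -0.003, 0.002]
force: [0.2, -5.6, -1.1]
gripper_width: 0.248
```

Emit:
play_rows(series="0 0 0 0 0 0 -1; 0 0 0 0 0 0 -1; 0 0 0 0 0 0 -1; 0 0 0 0 0 0 -1; 0 0 0 0 0 0 -1")

```text
time_s: 11.12
tcp_pos: [0.5611, -0.1592, 0.0837]
orientation: [0.998, 0.069, -0.003, 0.002]
force: [0.3, -1.6, -3.5]
gripper_width: 0.246
```

The grip is pinched: width is 21 mm and the jaws self-centred at y = -0.159. Sweeping the lever along its arc, about 1.48 rad in total.

Emit:
play_rows(series="-11.5 0 0 0 0 0 -1; -22.9 1 0 0 0 0 -1; -34.2 3.2 0 0 0 0 -1; -45.2 6.5 0 0 0 0 -1; -55.8 10.9 0 0 0 0 -1")

```text
time_s: 11.53
tcp_pos: [0.505, -0.1507, 0.0837]
orientation: [0.998, 0.067, -0.003, 0.003]
force: [1.7, -7.0, -6.7]
gripper_width: 0.246
```

Emit:
play_rows(series="-9.5 5.5 0 0 0 0 -1; -19.2 12 0 0 0 0 -1; -28.2 19.5 0 0 0 0 -1; -36.4 27.5 0 0 0 0 -1; -43.8 36.5 0 0 0 0 -1")

```text
time_s: 11.95
tcp_pos: [0.457, -0.1192, 0.0835]
orientation: [0.998, 0.064, -0.006, 0.006]
force: [-10.1, -14.4, 5.2]
gripper_width: 0.248
```

```bash
python3 - <<'E'
from h import *
s=robot.state(); P=np.array(s['tcp_pos'])*1e3; print(P.round(1),np.round(s['orientation'],4),np.round(s['force'],1),np.round(s['wrist_torque'],2))
c=np.array([553,-44.5]); v=P[:2]-c; print('r',np.hypot(*v),'phi',np.arctan2(v[1],v[0]))
for ph in(-2.6,-2.7,-2.8,-2.9,-3.0,-3.03,-3.06): print(ph,(c+115*np.array([np.cos(ph),np.sin(ph)])-P[:2]).round(1))
E
```

```text
[ 457.  -119.2   83.5] [ 0.9979  0.064  -0.0064  0.0061] [-10.1 -14.4   5.2] [-2.9   1.89 -0.57]
r 121.65360814856949 phi -2.480139997937117
-2.6 [-2.5 15.4]
-2.7 [-8.  25.6]
-2.8 [-12.4  36.2]
-2.9 [-15.7  47.2]
-3.0 [-17.9  58.5]
-3.03 [-18.3  61.9]
-3.06 [-18.6  65.4]
```

The TCP is following the arc with about 17 N of radial load, so the effective arc centre sits about 7 mm nearer in x because the grip is off-centre on the pads. I'll correct the waypoints.

Emit:
play_rows(series="-6 9.5 0 0 0 0 -1; -12 19.5 0 0 0 0 -1; -17 30 0 0 0 0 -1; -21 41 0 0 0 0 -1; -22.5 46 0 0 0 0 -1")

```text
time_s: 12.37
tcp_pos: [0.4289, -0.074, 0.0833]
orientation: [0.998, 0.063, -0.012, 0.007]
force: [-12.9, -5.3, 14.5]
gripper_width: 0.211
```

```bash
python3 - <<'E'
from h import *
s=robot.state(); P=np.array(s['tcp_pos'])*1e3; print(P.round(1),np.round(s['orientation'],4),np.round(s['force'],1),np.round(s['wrist_torque'],2),np.round(s['joint_pos'],2))
E
```

```text
[428.9 -74.   83.3] [ 0.9979  0.0635 -0.0115  0.0072] [-12.9  -5.3  14.5] [-1.24  2.49 -0.2 ] [ 0.34  0.46 -0.34  2.16  0.31  0.59 -1.67]
```

Width has fallen to 18 mm and there is a sideways load, so the grip has slid to the edge of the pads. I'll release, let the arm relax and look before re-centring.

Emit:
play_rows(series="0 0 0 0 0 0 -0.3; 0 0 0 0 0 0 0; 0 0 0 0 0 0 0.2; 0 0 0 0 0 0 0.3; 0 0 0 0 0 0 0.3")

```text
time_s: 12.78
tcp_pos: [0.4297, -0.0739, 0.0835]
orientation: [0.998, 0.064, -0.011, 0.007]
force: [0.2, 0.7, 0.6]
gripper_width: 0.651
```

```bash
python3 - <<'E'
from h import *
s=robot.state(); P=np.array(s['tcp_pos'])*1e3; print(P.round(1),np.round(s['orientation'],4),np.round(s['force'],1))
d=grab('scene'); b=d['img'][:,:,::-1].copy()
cv2.imwrite('pics/lev.png',cv2.resize(b[200:330,150:310],None,fx=4.5,fy=4.5,interpolation=cv2.INTER_CUBIC))
E
```

```text
[429.7 -73.9  83.5] [ 0.9979  0.0635 -0.0109  0.0071] [0.2 0.7 0.6]
```

View pics/lev.png

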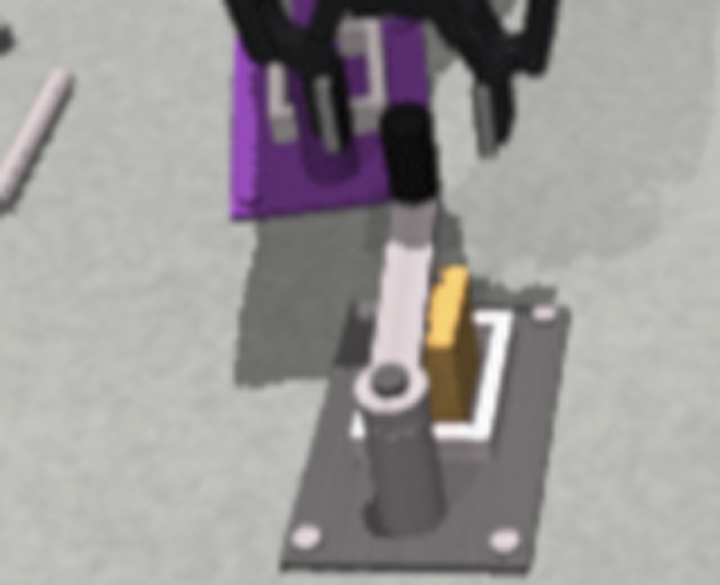

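The lever is nearly shut, with the grip at scene px (240,226). The body is still upright underneath. As expected, the grip sits on the +x edge of the pads.

```bash
python3 - <<'E'
from h import *
d=grab('scene'); g=cast(d,(239,225.8),.113); print(g.round(4), 'tcp proj',proj(d,robot.state()['tcp_pos']))
for piv in((.5525,-.0426),(.5554,-.0439)):
    v=g[:2]-piv; print(np.hypot(*v),np.arctan2(v[1],v[0])+2.996)
E
```

```text
[ 0.4451 -0.0694  0.113 ] tcp proj [241.2599448 233.1914979]
0.11072271711581892 0.09890166223282293
0.11323880660008374 0.08156284692161098
```

Emit:
play_rows(series="4 1 0 0.005 -0.007 0 0.3; 8 2 0 0.01 -0.014 0 0.3; 13 3 0 0.015 -0.022 0 0.3; 13 3 0 0.015 -0.022 0 0.3; 13 3 0 0.015 -0.022 0 0.3")

```text
time_s: 13.3
tcp_pos: [0.4426, -0.071, 0.0834]
orientation: [0.998, 0.063, 0.0, 0.0]
force: [0.2, -0.2, -0.2]
gripper_width: 0.647
```

Emit:
play_rows(series="0 0 0 0 0 0 0; 0 0 0 0 0 0 -0.3; 0 0 0 0 0 0 -0.6; 0 0 0 0 0 0 -1; 0 0 0 0 0 0 -1", force=30)

```text
time_s: 13.72
tcp_pos: [0.4425, -0.071, 0.0834]
orientation: [0.998, 0.063, 0.0, 0.0]
force: [-0.8, 0.3, 2.7]
gripper_width: 0.249
```

Emit:
play_rows(series="0 1 0 0 0 0 -1; 0 2.5 0 0 0 0 -1; -1 4 0 0 0 0 -1; -1 5 0 0 0 0 -1; -1 5 0 0 0 0 -1")

```text
time_s: 14.13
tcp_pos: [0.4414, -0.0666, 0.0835]
orientation: [0.998, 0.063, 0.0, 0.001]
force: [-0.5, -4.6, 1.4]
gripper_width: 0.25
```

Emit:
play_rows(series="0 1 0 0 0 0 -1; 0 2 0 0 0 0 -1; 0 3 0 0 0 0 -1; 0 4 0 0 0 0 -1; 0 5 0 0 0 0 -1")

```text
time_s: 14.55
tcp_pos: [0.44, -0.0623, 0.0833]
orientation: [0.998, 0.062, -0.001, 0.001]
force: [-3.0, -3.7, 6.4]
gripper_width: 0.248
```

Emit:
play_rows(series="0 1 0 0 0 0 -1; 0 2 0 0 0 0 -1; 0 3 0 0 0 0 -1; 0 4 0 0 0 0 -1; 0 5 0 0 0 0 -1")

```text
time_s: 14.97
tcp_pos: [0.4398, -0.0613, 0.0834]
orientation: [0.998, 0.06, -0.002, 0.003]
force: [0.2, -18.7, 2.2]
gripper_width: 0.242
```

The lever stops at y = -0.0613, where I expected -0.0607, and the reaction is 19 N against 1.5 N of friction. It is at its stop, so I'll release and retreat upwards.

Emit:
play_rows(series="0 0.5 0 0 0 0 -0.6; 0 0.5 0 0 0 0 -0.3; 0 0.5 0 0 0 0 0; 0 0.5 0 0 0 0 0.3; 0 0.5 0 0 0 0 0.4")

```text
time_s: 15.38
tcp_pos: [0.4399, -0.0598, 0.0834]
orientation: [0.998, 0.061, -0.002, 0.003]
force: [0.8, 0.6, -0.1]
gripper_width: 0.703
```

Emit:
play_rows(series="0 0 0 0 0 0 0.4; 0 0 10 0 0 0 0.4; 0 0 35 0 0 0 0.4; 0 0 70 0 0 0 0.4; 0 0 105 0 0 0 0.4")

```text
time_s: 15.8
tcp_pos: [0.4391, -0.0592, 0.1898]
orientation: [0.998, 0.062, -0.002, 0.002]
force: [1.7, -1.5, 0.3]
gripper_width: 0.697
```

Emit:
play_rows(series="0 36 5 0 0 0 0.4; 0 72 10 0 0 0 0.4; 0 108 15 0 0 0 0.4; 0 144 20 0 0 0 0.4; 0 180 25 0 0 0 0.4")

```text
time_s: 16.22
tcp_pos: [0.4387, 0.1226, 0.216]
orientation: [0.998, 0.062, -0.002, 0.002]
force: [0.8, -0.3, 1.0]
gripper_width: 0.702
```

Emit:
play_rows(series="0 20 0 0 0 0 0.4; 0 40 0 0 0 0 0.4; 0 50 0 0 0 0 0.4; 0 50 0 0 0 0 0.4; 0 50 0 0 0 0 0.4")

```text
time_s: 16.63
tcp_pos: [0.4386, 0.1719, 0.2161]
orientation: [0.998, 0.062, -0.002, 0.003]
force: [-0.3, -0.4, 0.2]
gripper_width: 0.699
```

```bash
python3 - <<'E'
from h import *
d=grab('scene'); b=d['img'][:,:,::-1].copy(); t=grab('top'); c=t['img'][:,:,::-1].copy()
A=cv2.resize(b[200:330,180:300],(390,422),interpolation=cv2.INTER_CUBIC); B=cv2.resize(c[135:265,325:445],(390,422),interpolation=cv2.INTER_CUBIC)
cv2.imwrite('pics/final.png',np.hstack([A,B]))
print(np.round(robot.state()['tcp_pos'],3))
E
```

```text
[0.439 0.171 0.216]
```

View pics/final.png

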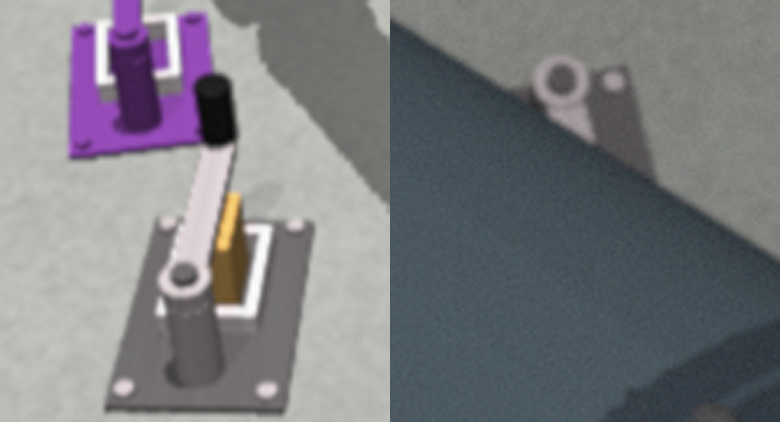

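In the scene view the lever lies over the body, along the middle of the plate. The arm blocks the top view, so I'll move aside and measure the lever angle there.

Emit:
play_rows(series="5 36 0 0 0 0 0.4; 10 72 0 0 0 0 0.4; 15 108 0 0 0 0 0.4; 20 144 0 0 0 0 0.4; 25 180 0 0 0 0 0.4")

```text
time_s: 17.15
tcp_pos: [0.4647, 0.3504, 0.2157]
orientation: [0.998, 0.059, -0.002, 0.004]
force: [0.0, 0.2, 0.9]
gripper_width: 0.698
```

Emit:
play_rows(series="0 10 0 0 0 0 0.4; 0 20 0 0 0 0 0.4; 0 20 0 0 0 0 0.4; 0 20 0 0 0 0 0.4; 0 20 0 0 0 0 0.4")

```text
time_s: 17.57
tcp_pos: [0.4654, 0.368, 0.2155]
orientation: [0.998, 0.058, -0.002, 0.004]
force: [0.1, 0.9, -0.4]
gripper_width: 0.703
```

```bash
python3 - <<'E'
from h import *
t=grab('top'); c=t['img'][:,:,::-1].copy()
x0,y0=330,140
B=cv2.resize(c[y0:y0+120,x0:x0+120],(600,600),interpolation=cv2.INTER_CUBIC)
th=.1456; R=np.array([[np.cos(th),-np.sin(th)],[np.sin(th),np.cos(th)]])
for xy,z in(((.062,0),.081),((0,0),.074),((-.035,0),.074),((-.053,0),.113)):
    q=(proj(t,[*(np.array([.494,-.0529])+R@xy),z])-[x0,y0]+.5)*5; cv2.circle(B,tuple(int(v) for v in q),3,(0,0,255),-1)
cv2.imwrite('pics/final2.png',B)
g=cv2.cvtColor(c,cv2.COLOR_BGR2HSV)
E
```

```text
(no output)
```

View pics/final2.png

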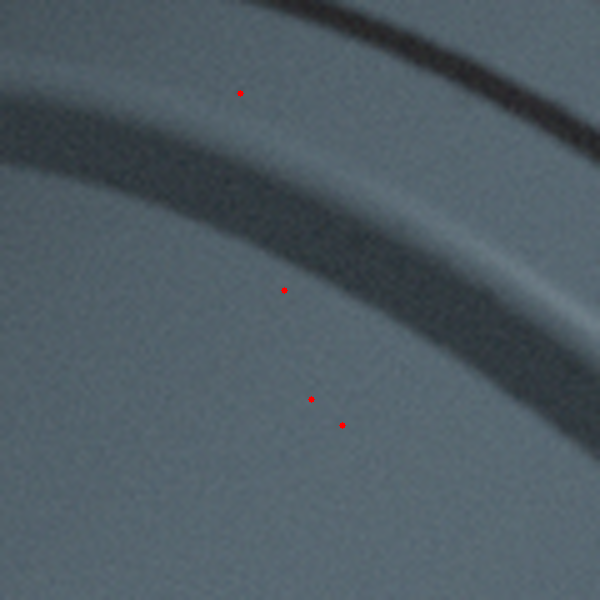

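The forearm blocks the top view, so this picture shows nothing of the jig, and that was my last viewable picture. I'll check the grip numerically in the scene camera, then hand in.

```bash
python3 - <<'E'
from h import *
d=grab('scene'); g=d['img'][215:252,232:260].max(axis=2)
m=(g<45).astype(np.uint8); c=max(cv2.findContours(m,0,2)[0],key=cv2.contourArea); M=cv2.moments(c)
seen=np.array([M['m10']/M['m00']+232,M['m01']/M['m00']+215]); print('blob',seen.round(2),cv2.boundingRect(c))
for a in(0,.03,.06,.1):
    ph=-2.996+a; p=np.array([.5537,-.0437])+.115*np.array([np.cos(ph),np.sin(ph)]); print(a,proj(d,[*p,.0935]).round(2))
s=robot.state(); print(s['time_s'],np.round(s['force'],1))
E
```

```text
blob [245.96 233.63] (9, 9, 11, 21)
0 [245.94 233.15]
0.03 [244.05 233.13]
0.06 [242.16 233.15]
0.1 [239.63 233.23]
17.6667 [ 0.6  1.5 -0.6]
```

```bash
python3 -c "
from bench import robot
print(robot.close_job())"
```

```text
the job is handed in; nothing more can be done
None
```

I set the larger brass body upright on the pocket floor of the grey jig, then swung the lever shut and let go. I handed the job in at about 17.7 s, with the arm well clear and touching nothing.

**Checks that held:**
- **Seating:** the floor contact came at the expected height, and the picture after release shows the body upright, inside the walls and clear of them.
- **Lever stop:** the lever stopped at y = -0.061 m, where I expected -0.0607, with 19 N of reaction against about 1.5 N of friction. Afterwards the grip sat at scene pixel (246.0, 233.6), against (245.9, 233.2) predicted for fully shut.

**What went wrong or disagreed:**
- **Grip slip:** during the first sweep the lever's grip slid to the edge of the finger pads. I released it, re-centred and finished the swing.
- **Camera bias:** the scene camera read about 1–2.5 px off from the top camera and the TCP. The pixel check on the lever is therefore only good to about 0.03 rad, and the contact force is the stronger evidence that it is shut.
- **Last top view:** the forearm blocked the top camera at the end, so I have no clear overhead picture of the finished jig.

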